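# Seat a marble inlay in the measuring board and close the sprung caliper on it

### The job

Take the large house-shaped marble inlay piece off the grey mat and lay it (do not drop it) in the house-shaped pocket of the wooden measuring board, flat on the pocket floor and square in it, and let go. Then slide the caliper carriage up to it until its sprung steel tip presses gently against the stone's flat end and is pushed visibly in, but never fully in, and leave it pressed there. Leave the other things on the mat where they are.

Things in the scene. Friction and masses are not known exactly. Their poses are not given: they have to be found in the camera images.
- stone: large house-shaped block of white marble lying on the grey mat (mat 4 mm thick): a rectangle 44 mm wide with a 90-degree pointed end, 72 mm long, 30 mm thick, 0.2 kg. Origin: underside, mid-length. x runs along it: flat end at x = +36 mm, point at -36 mm, parallel sides (y = +-22 mm) from x = -14 to +36 mm; centre of mass at x = +5 mm; z up
- small_stone: a similar house-shaped marble piece but smaller, 30 mm wide, 54 mm long, 30 mm thick, lying on the mat; not wanted. Origin mid-length on the underside, point to its -x.
- oblong_stone: a plain rectangular marble piece 72 x 44 x 30 mm (x, y, z), lying on the mat; not wanted. Origin at the centre of the underside.
- loupe: small black round magnifier, 30 mm in diameter, 28 mm high, standing on the mat; a bystander. Origin at the centre of its underside.
- sherd: small flat terracotta fragment, about 47 x 30 x 8 mm, on the mat; a bystander. Origin on its underside.
- pocket (a point): centre of the pocket floor in the wooden measuring board (250 x 104 mm, centred at x = +60 mm here); floor 12 mm above the table. The pocket has the stone's outline plus 1.5 mm all round, 12 mm deep with upright walls (rim 24 mm above the table); the seated stone stands 18 mm proud. z up, point towards -x, flat end +x: the seated stone's frame equals this one
- carriage (a joint): position in m of the caliper carriage along the board's x: 0 (stop nearest the pocket) to 0.075, growing away from the pocket. Slides with 6 N of friction, stays where left. The free tip's face is at x = 20 mm + this value in the pocket frame, so it meets a seated stone (flat end at x = 34 to 37 mm) at 0.014 to 0.017
- carriage_grip (a point): in the middle of the upright black fin on the carriage, 66 mm above the table; axes as the pocket's. The fin is 14 mm thick along the slide (x), 30 mm wide (y), from 36 to 82 mm above the table; the carriage block under it is 50 x 42 mm, top at 36 mm. The free tip's face is 60 mm ahead (towards -x)
- tip_face (a point): centre of the front face of the sprung steel tip, a rod with a disc 12 mm in diameter at its end, 33 mm above the table, pointing along the board's -x out of the carriage; moves with the tip.
- tip (a joint): how far in m the sprung tip is pushed into the carriage: 0 free, 0.012 fully in; the spring pushes with 0.35 N per mm (4 N at most), less than the carriage's friction.
Mind the look-alikes: they are no part of the job. What is shaped like the stone but blue is not meant.

How it is judged:
By the outcome, as a careful person would: the job done as asked, in the order asked, and still so for the second after the job is handed in, with the robot touching nothing.
It also fails if it takes over 56 s, if anything falls off the work surface, if the arm or the gripper's body presses on something with over 40 N, if the wrist force passes 120 N, or if a joint passes its speed limit or range.

### The arm

A 6-joint arm with a two-finger parallel gripper is mounted at the origin on the work surface. World frame = base frame: x ahead of the robot, y to its left, z up, the work surface at z = 0. Lengths are in m, angles in rad, forces in N, time in s.
With the tool pointing down it reaches from about 0.35 to 0.775 m from the base axis. Payload 5.5 kg.
Tool frame: the origin (TCP) lies at the very end of the fingers, on their centre line; the grasp point (between the pads) lies env.hold_point_z behind it (env.hold_point_z is the distance from the TCP to the grasp point, in m); z points along the fingers, y is the line along which they close (so a half turn about z gives the same grasp; the last joint's range is limited). The gripper opens to 85 mm and grips with 20 to 120 N. Pads are 22 mm wide; open, the fingers measure 114 mm over their backs; the gripper's body (76 mm by 85 mm) begins 54 mm behind the grasp point. The pads swing forward as they close: fully open they stand 13 mm farther back than shut.
Start: joints at [-1.444, 0.313, 0.046, 1.304, 0, 1.431], TCP at [0.152, -0.555, 0.231] pointing down, gripper open.
Joint ranges: [-2.76, 2.76], [-0.86, 1.69], [-1.03, 1.26], [-2.2, 2.34], [-1.47, 1.5], [-3.14, 3.14]. Speed limits (rad/s): [2.57, 2.57, 3.14, 3.14, 3.14, 3.14].

### API

Orientations are given as a unit quaternion [w, x, y, z].
In Python, from workcell import env gives the robot as it stands.
- The arm moves only by the tool carry_out, never from a script. Its argument "steps" is a list of rows, each a list of 3 entries, a list of its own where there are three numbers: the turn, a rotation vector about the tool's x, y, z in degrees, then the shift along the tool's x, y, z in cm, then the closure in counts, from 0 (fully open) to 255 (shut). A call has exactly 8 rows; each row is the pose to reach, as a shift and turn from the pose commanded when the call began, along the tool's axes at that moment; what a row does not reach only later rows make up. A row lasts 1/8 s, in which the tool goes at most 62.5 mm and 10.7 degrees, less where a joint would pass 70% of its speed; a pose out of reach is approached as far as the arm can. A call with a gripper value outside its range is refused whole. The fingers move at their own pace and stop on an object; "force" is the grip in N (left out, the last holds). Time passes only in rows, so rows that repeat a pose let the fingers close, or fill a call up. It gives the time, the measured TCP pose, the force, the opening and the grip force at its end, in the units of the state.
- env.get_state(): the state, without advancing time (a new reading comes with each control period).
- env.read_camera(name): name is "scene" or "top"; returns (picture, depth): 480x640x3 uint8, red, green, blue; 480x640 float32, m along the optical axis (not along the pixel's ray), 0 where there is no reading.
- env.get_calibration(name): a dict with "fx", "fy", "cx", "cy" (pixels), "origin" and "orientation" of the camera in the world. Camera axes: x right, y up, looking along -z (the intrinsics and any distortion apply to the point x, -y, -z); pixel columns grow to the right and rows downward; lengths in m; the calibration is good to about 2 mm. A picture is of the moment at which its call begins. get_calibration takes no time and is no camera call.
- env.hand_in(): hands the job in; it is judged then, once.
The state is a dict: "clock": time; "joint_pos": joint angles; "qvel": joint speeds; "tau": joint torques, N m; "tcp_pos": TCP position; "orientation": TCP orientation; "wrist_force": force on the tool from outside, world axes, zero at the start; "ft_torque": the same for the moment, N m; "finger_gap": finger opening in m; "grip_force": force on a finger pad.
Only numpy, scipy, OpenCV 4.12 (cv2) and the standard library are available. Lean on these libraries where they do the work, as an engineer would, in place of code of your own. Each camera call takes 0.05 s, during which the arm holds its last target. There are 200 camera calls.

## Working session

There is one attempt and no reset: what is moved stays moved. The work goes in short steps, Python scripts to look and compute and a tool call to move; the robot and the scene stay as the last step left them, time stands still between calls to the robot, and variables do not carry over. Pictures are saved under pics/ and viewed, at most 12 in all, crops included, and the job is handed in when it is done.

Besides the shell and the picture viewer there is one more tool, called after "Call:" as name(argument=value, ...) on one line, values as JSON. carry_out: Moves the arm, as the interface text tells. Its arguments: {"type":"object","properties":{"steps":{"type":"array","items":{"type":"array"}},"force":{"type":"number"}},"required":["steps"]}

```bash
mkdir -p pics; cat > h.py <<'E'
import numpy as np, cv2
from scipy.spatial.transform import Rotation as R
from workcell import env
def cal(n):
    c=env.get_calibration(n); q=c["orientation"]
    return c,R.from_quat([q[1],q[2],q[3],q[0]]).as_matrix(),np.array(c["origin"])
def cloud(n,d):
    c,M,o=cal(n); v,u=np.mgrid[:480,:640]
    p=np.stack([(u-c["cx"])/c["fx"]*d,-(v-c["cy"])/c["fy"]*d,-d],-1)
    return p@M.T+o
def ray(n,uv,z):
    c,M,o=cal(n); uv=np.atleast_2d(uv).astype(float)
    d=np.stack([(uv[:,0]-c["cx"])/c["fx"],-(uv[:,1]-c["cy"])/c["fy"],-np.ones(len(uv))],-1)@M.T
    return o+d*((z-o[2])/d[:,2])[:,None]
def tool():
    s=env.get_state(); q=s["orientation"]
    return R.from_quat([q[1],q[2],q[3],q[0]]).as_matrix(),np.array(s["tcp_pos"]),s
E
python3 - <<'E'
from h import *
print(env.hold_point_z)
for n in("top","scene"):
    print(env.get_calibration(n))
    im,d=env.read_camera(n); cv2.imwrite(f"pics/{n}0.png",im[...,::-1]); np.savez(f"{n}0.npz",im=im,d=d)
print(tool())
E
```

```text
0.0187
{'fx': 573.0981735016761, 'fy': 573.0981735016761, 'cx': 316.92960656455256, 'cy': 247.68346116456303, 'origin': array([ 2.81015963e-01, -1.06549790e-03,  1.13025490e+00]), 'orientation': array([-0.70295612, -0.07653079,  0.05508003,  0.70495526])}
{'fx': 519.0059201241547, 'fy': 519.0059201241547, 'cx': 328.17019578285135, 'cy': 238.0579519331446, 'origin': array([ 1.00186432, -0.1852944 ,  0.79865852]), 'orientation': array([0.79486923, 0.26198656, 0.18022675, 0.51678261])}
(array([[ 9.64613587e-01,  2.63667531e-01, -2.45400113e-04],
       [ 2.63667575e-01, -9.64612238e-01,  1.62480275e-03],
       [ 1.91691777e-04, -1.63201086e-03, -9.99998650e-01]]), array([ 0.15152489, -0.55420674,  0.23048739]), {'clock': 0.1, 'joint_pos': array([-1.44358446e+00,  3.13941777e-01,  4.50894924e-02,  1.30358685e+00,
       -3.72799858e-05,  1.43118571e+00]), 'qvel': array([-0.00126459, -0.00238716,  0.00253591, -0.0005323 ,  0.00151977,
        0.00049617]), 'tau': array([ 3.09770869e-03, -4.81726635e+01,  2.99242669e+01,  1.28260127e-02,
       -1.94340550e-04, -2.01837032e-06]), 'tcp_pos': array([ 0.15152489, -0.55420674,  0.23048739]), 'orientation': array([-8.21503634e-04,  9.91113575e-01,  1.33015811e-01, -1.35474725e-05]), 'wrist_force': array([-0.33856526,  0.58567906,  0.46841752]), 'ft_torque': array([-0.00598989, -0.02383901, -0.02148823]), 'grip_force': 0.0, 'finger_gap': 0.0857864002187634})
```

View pics/top0.png

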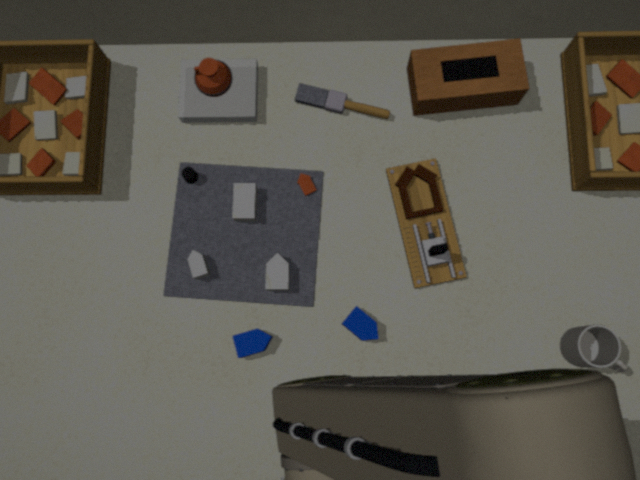

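View pics/scene0.png

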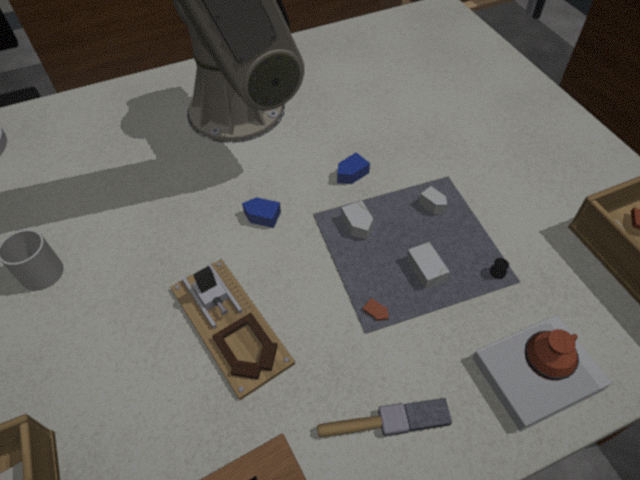

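```bash
python3 - <<'E'
from h import *
f=np.load("top0.npz"); im,d=f["im"],f["d"]; P=cloud("top",d)
a=cv2.resize(im[215:305,175:305],None,fx=4,fy=4,interpolation=3); b=cv2.resize(im[150:295,375:475],None,fx=4,fy=4,interpolation=3)
o=np.zeros((580,920,3),np.uint8); o[:360,:520]=a; o[:580,520:920]=b
cv2.imwrite("pics/crop1.png",cv2.resize(o,(793,500))[...,::-1])
z=P[...,2]
print("table z",np.median(z[380:470,60:200]))
m=((z>.026)&(z<.045)).astype(np.uint8); m[:, :165]=0;m[:,325:]=0;m[:160]=0;m[305:]=0
cs,_=cv2.findContours(m,0,2)
for c in cs:
    if cv2.contourArea(c)<50: continue
    w=ray("top",c[:,0],.034)[:,:2]
    r=cv2.minAreaRect((w*1000).astype(np.float32)); ap=cv2.approxPolyDP((w*1000).astype(np.float32).reshape(-1,1,2),5,True)[:,0]
    print(cv2.boundingRect(c),r,np.median(z[m>0]),ap.tolist())
# board heights
for u,v in[(419,195),(395,175),(420,165),(410,240),(430,258),(438,250),(425,278),(440,210),(402,200)]: print((u,v),P[v,u].round(4))
E
```

```text
table z 0.0003026223472745171
(265, 253, 24, 37) ((442.5742492675781, 110.76129913330078), (44.630184173583984, 70.42084503173828), 89.79988098144531) 0.033591463742705496 [[477.7896423339844, 112.1318588256836], [458.1557922363281, 131.352294921875], [409.37445068359375, 132.47927856445312], [407.29095458984375, 89.97163391113281], [455.9814758300781, 88.500244140625]]
(187, 250, 21, 28) ((459.454833984375, 267.7403259277344), (53.83485794067383, 31.59163475036621), 18.777061462402344) 0.033591463742705496 [[484.6595153808594, 277.22857666015625], [468.8107604980469, 286.42535400390625], [433.291015625, 275.13812255859375], [437.1018981933594, 249.86386108398438], [474.6073303222656, 257.1324768066406]]
(232, 183, 24, 36) ((584.2683715820312, 178.3182373046875), (45.428611755371094, 71.90225982666016), 89.46277618408203) 0.033591463742705496 [[620.4263916015625, 200.21258544921875], [548.5211791992188, 200.2362518310547], [548.2134399414062, 158.5781707763672], [617.9366455078125, 156.01852416992188]]
(181, 166, 13, 13) ((644.1358032226562, 293.8562316894531), (25.427757263183594, 24.306163787841797), 2.311570405960083) 0.033591463742705496 [[656.9204711914062, 292.35845947265625], [646.5370483398438, 306.11614990234375], [631.7953491210938, 299.3931884765625], [631.6780395507812, 287.2543640136719], [639.9952392578125, 281.526123046875]]
(419, 195) [ 0.5988 -0.1724  0.0113]
(395, 175) [ 0.6411 -0.1253  0.0117]
(420, 165) [ 0.6568 -0.1741  0.0263]
(410, 240) [ 0.5054 -0.1508  0.0175]
(430, 258) [ 0.4656 -0.1851  0.0387]
(438, 250) [ 0.4734 -0.1933  0.0805]
(425, 278) [ 0.4289 -0.1766  0.0235]
(440, 210) [ 0.5642 -0.2108  0.0238]
(402, 200) [ 0.5855 -0.1366  0.0231]
```

View pics/crop1.png

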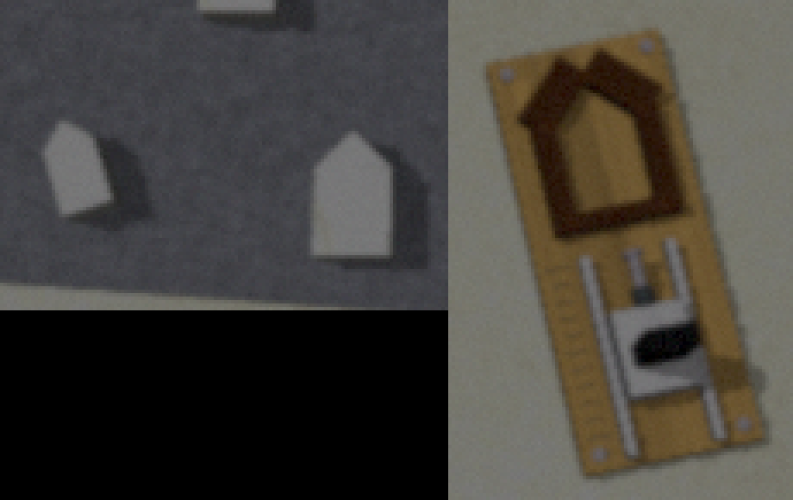

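Candidates in the top view:
- Large house at (277,272), measured about 44x70 mm. This is the one I choose.
- Small house at (197,264), measured 54x31 mm.
- Oblong at (244,201).
- Blue houses at (253,342) and (362,324).

The crop confirms a white pentagon at (277,272). The pocket is at (419,195) with its point up the image (world +x), and the carriage fin is at (438,250).

Call:
carry_out(steps=[[[0,0,-10],[5,-3,0],0],[[0,0,-21],[10,-6.3,0],0],[[0,0,-32],[15,-9.6,0],0],[[0,0,-42],[20,-13,0],0],[[0,0,-53],[25,-16,0],0],[[0,0,-64],[30,-19.4,0],0],[[0,0,-74],[34,-22,0],0],[[0,0,-85],[37.6,-24.3,0],0]])

```text
clock: 1.1
tcp_pos: [0.451, -0.2193, 0.231]
orientation: [-0.0, 0.64, 0.769, -0.0]
wrist_force: [0.9, -0.1, 0.7]
finger_gap: 0.0853
grip_force: 0.0
```

```bash
cat >> h.py <<'E'
def rel(p,yaw):
    "tool-frame turn (deg) and shift (cm) to world TCP p, pointing straight down, tool x at yaw deg"
    M,t,s=tool(); c,n=np.cos(np.radians(yaw)),np.sin(np.radians(yaw))
    G=np.array([[c,n,0],[n,-c,0],[0,0,-1.]])
    return R.from_matrix(M.T@G).as_rotvec(degrees=True).round(2),(M.T@(np.array(p)-t)*100).round(2)
E
python3 - <<'E'
from h import *
f=np.load("top0.npz"); im,d=f["im"],f["d"]; P=cloud("top",d); z=P[...,2]
hsv=cv2.cvtColor(im,cv2.COLOR_RGB2HSV)
roi=np.zeros((480,640),np.uint8); roi[152:295,380:472]=1
m=roi*((hsv[...,1]>70)|(z>.016)).astype(np.uint8)
m=cv2.morphologyEx(m,cv2.MORPH_CLOSE,np.ones((5,5)))
c=max(cv2.findContours(m,0,2)[0],key=cv2.contourArea)
print("board",cv2.minAreaRect((ray("top",cv2.convexHull(c)[:,0],.024)[:,:2]*1000).astype(np.float32)))
mm=roi*((hsv[...,2]<85)&(hsv[...,1]>120)&(hsv[...,0]<20)).astype(np.uint8)
cv2.imwrite("pics/m.png",mm*255)
cs,h=cv2.findContours(mm,cv2.RETR_CCOMP,2)
for c,k in zip(cs,h[0]):
    if cv2.contourArea(c)<60: continue
    w=(ray("top",c[:,0],.024)[:,:2]*1000).astype(np.float32)
    print("hole" if k[3]>=0 else "outer",cv2.contourArea(c),cv2.minAreaRect(w),cv2.approxPolyDP(w.reshape(-1,1,2),5,True)[:,0].round(1).tolist())
b=roi*((z>.068)&(z<.09)).astype(np.uint8); v,u=np.nonzero(b); print("fin",ray("top",np.c_[u,v],.082).mean(0),len(u))
q=np.median(z[b>0]);print(q)
print(tool()[1],rel([.437,.111,.15],178.3))
E
```

```text
board ((539.7763671875, -182.19923400878906), (257.98876953125, 112.78331756591797), 10.265819549560547)
outer 1879.0 ((603.1912231445312, -170.06283569335938), (111.4316635131836, 87.068359375), 9.304789543151855) [[659.7000122070312, -172.60000610351562], [647.2000122070312, -160.1999969482422], [655.7999877929688, -146.39999389648438], [620.5, -123.5], [554.5, -139.60000610351562], [544.2999877929688, -149.10000610351562], [562.0999755859375, -220.5], [632.0999755859375, -209.39999389648438]]
hole 598.0 ((599.6727294921875, -171.83056640625), (69.5070571899414, 45.4350471496582), 10.16562271118164) [[634.5999755859375, -169.6999969482422], [611.5, -192.8000030517578], [572.4000244140625, -197.3000030517578], [562.5, -159.5], [609.9000244140625, -147.10000610351562], [620.0999755859375, -159.3000030517578], [624.2999877929688, -153.5]]
fin [ 0.47731411 -0.1942151   0.082     ] 138
0.08062623295155269
[ 0.45104139 -0.21934952  0.23101712] (array([-1.000e-02, -3.000e-02, -7.786e+01]), array([32.74,  4.61,  8.11]))
```

Call:
carry_out(steps=[[[0,0,-10],[5,0.7,0],0],[[0,0,-20],[10,1.4,0],0],[[0,0,-30],[15,2.1,1],0],[[0,0,-40],[20,2.8,3],0],[[0,0,-50],[25,3.5,5],0],[[0,0,-60],[29,4.1,7],0],[[0,0,-70],[32,4.5,8],0],[[0,0,-78],[32.7,4.6,8.1],0]])

```text
clock: 2.1
tcp_pos: [0.4371, 0.1105, 0.149]
orientation: [-0.001, 0.013, 1.0, -0.0]
wrist_force: [-0.2, 0.2, 0.2]
finger_gap: 0.0854
grip_force: 0.0
```

```bash
python3 - <<'E'
from h import *
print(tool()[1],rel([.437,.111,.017],178.3))
# second view check of stone from the scene camera
f=np.load("scene0.npz"); im,d=f["im"],f["d"]; P=cloud("scene",d); z=P[...,2]
hsv=cv2.cvtColor(im,cv2.COLOR_RGB2HSV)
m=((z>.027)&(z<.042)).astype(np.uint8); m[:195]=0;m[245:]=0;m[:,:330]=0;m[:,385:]=0
c=max(cv2.findContours(m,0,2)[0],key=cv2.contourArea)
w=(ray("scene",c[:,0],.034)[:,:2]*1000).astype(np.float32)
print(cv2.minAreaRect(w),cv2.approxPolyDP(w.reshape(-1,1,2),4,True)[:,0].round(1).tolist(),np.median(z[m>0]))
E
```

```text
[0.43711725 0.11054124 0.1489763 ] (array([-0.01, -0.15,  0.18]), array([-0.02,  0.05, 13.2 ]))
((448.3394775390625, 108.28700256347656), (46.582183837890625, 76.62199401855469), 89.205810546875) [[410.29998779296875, 128.1999969482422], [410.6000061035156, 91.69999694824219], [416.70001220703125, 86.80000305175781], [464.5, 85.5], [486.6000061035156, 105.80000305175781], [456.0, 131.5]] 0.03359879644241426
```

Call:
carry_out(steps=[[[0,0,0],[0,0,4],0],[[0,0,0],[0,0,8],0],[[0,0,0],[0,0,11],0],[[0,0,0],[0,0,12.2],0],[[0,0,0],[0,0,12.8],0],[[0,0,0],[0,0,13.2],0],[[0,0,0],[0,0,13.2],60],[[0,0,0],[0,0,13.2],90]], force=40)

```text
clock: 3.1
tcp_pos: [0.4392, 0.1089, 0.0189]
orientation: [0.001, 0.017, 1.0, 0.0]
wrist_force: [0.9, 0.8, -0.1]
finger_gap: 0.0555
grip_force: 0.0
```

Call:
carry_out(steps=[[[0,0,0],[0,0,0],120],[[0,0,0],[0,0,0],160],[[0,0,0],[0,0,0],200],[[0,0,0],[0,0,0],200],[[0,0,0],[0,0,0],200],[[0,0,0],[0,0,0],200],[[0,0,0],[0,0,0],200],[[0,0,0],[0,0,0],200]], force=40)

```text
clock: 4.1
tcp_pos: [0.4392, 0.1093, 0.0191]
orientation: [0.001, 0.017, 1.0, 0.0]
wrist_force: [-0.8, 2.4, 5.1]
finger_gap: 0.0428
grip_force: 41.0
```

Call:
carry_out(steps=[[[0,0,0],[0,0,-0.5],200],[[0,0,0],[0,0,-1.5],200],[[0,0,0],[0,0,-3],200],[[0,0,0],[0,0,-5],200],[[0,0,0],[0,0,-7],200],[[0,0,0],[0,0,-9],200],[[0,0,0],[0,0,-10],200],[[0,0,0],[0,0,-10],200]])

```text
clock: 5.1
tcp_pos: [0.4391, 0.1088, 0.1189]
orientation: [0.001, 0.017, 1.0, -0.0]
wrist_force: [0.1, -0.5, -2.6]
finger_gap: 0.0431
grip_force: 41.3
```

```bash
python3 - <<'E'
from h import *
M,t,s=tool(); print(t,M[:,0],s["wrist_force"],s["grip_force"],s["finger_gap"])
a=np.radians(190.2); ax=np.array([np.cos(a),np.sin(a)])
p=np.array([.5992,-.1716])+.004*ax
print(p,rel([*p,.10],190.2))
im,d=env.read_camera("scene"); cv2.imwrite("pics/s1.png",cv2.resize(im[100:340,240:560],None,fx=2,fy=2)[...,::-1])
E
```

```text
[0.43907593 0.10883322 0.11892958] [-0.99940631  0.03441829 -0.00155083] [ 0.14967238 -0.5191983  -2.64014645] 41.280773878097534 0.04307127186678158
[ 0.59526322 -0.17230834] (array([-1.000e-02,  9.000e-02, -1.217e+01]), array([-16.57, -27.56,   1.92]))
```

View pics/s1.png

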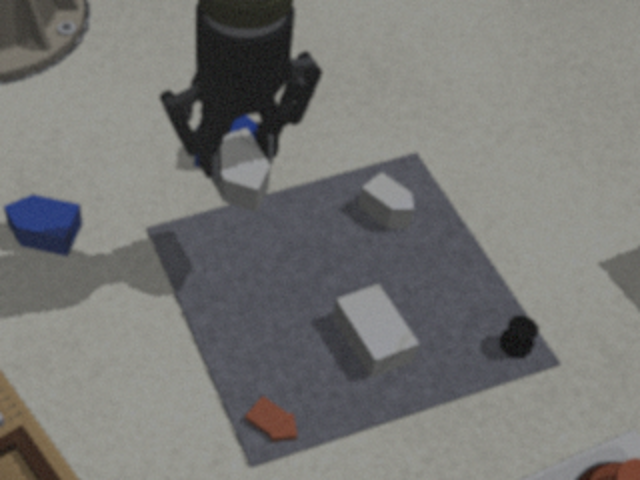

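Call:
carry_out(steps=[[[0,0,-1],[-1,-2,0],200],[[0,0,-3],[-4,-6.5,0],200],[[0,0,-5],[-7,-11.5,0],200],[[0,0,-7],[-10,-16.5,0],200],[[0,0,-9],[-13,-21.5,0],200],[[0,0,-11],[-15.5,-25.8,0.5],200],[[0,0,-12.2],[-16.6,-27.6,1],200],[[0,0,-12.2],[-16.6,-27.6,1.9],200]])

```text
clock: 6.15
tcp_pos: [0.5951, -0.1743, 0.0975]
orientation: [-0.001, -0.088, 0.996, 0.0]
wrist_force: [-0.9, -0.0, -2.6]
finger_gap: 0.0426
grip_force: 41.4
```

```bash
python3 - <<'E'
from h import *
M,t,s=tool(); print(t,M[:,0],s["grip_force"])
for n,(y0,y1,x0,x1) in {"top":(140,300,360,480),"scene":(230,400,150,320)}.items():
    im,d=env.read_camera(n); np.savez(n+"1.npz",im=im,d=d)
    c=cv2.resize(im[y0:y1,x0:x1],None,fx=3,fy=3,interpolation=2)[...,::-1]
    o=c if n=="top" else np.hstack([cv2.resize(o,(int(o.shape[1]*c.shape[0]/o.shape[0]),c.shape[0])),c])
print(o.shape); cv2.imwrite("pics/c2.png",cv2.resize(o,(790,int(790*o.shape[0]/o.shape[1]))))
E
```

```text
[ 0.59510516 -0.17425645  0.09752209] [-0.98453621 -0.17517841  0.00099011] 41.399096846580505
(510, 892, 3)
```

View pics/c2.png

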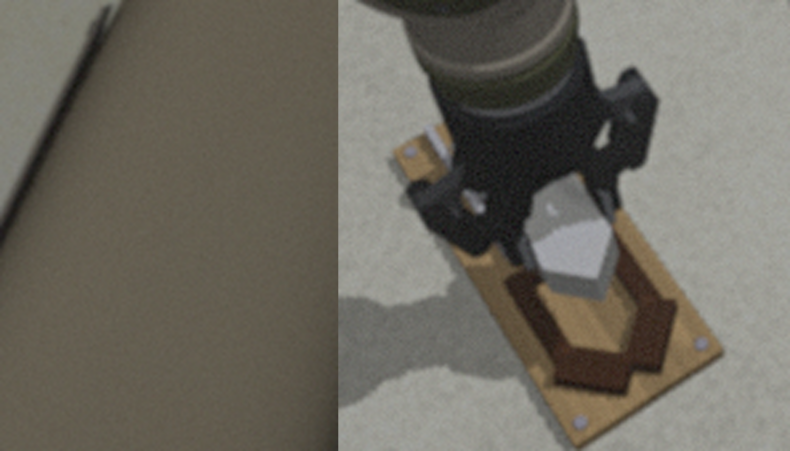

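The right half shows the stone held level at (570,245), above and behind the pocket at (600,310). The arm blocks the top view, so I measure both in the scene camera.

```bash
python3 - <<'E'
from h import *
a=np.radians(190.2); ax=np.array([np.cos(a),np.sin(a)]); ay=np.array([-ax[1],ax[0]])
def show(k,w):
    ap=cv2.approxPolyDP(w.astype(np.float32).reshape(-1,1,2),4,True)[:,0]
    print(k,[ (round(float(v),1)) for v in (ap.min(0).tolist()+ap.max(0).tolist())],ap.round(1).tolist())
f=np.load("scene0.npz"); im=f["im"]; hsv=cv2.cvtColor(im,cv2.COLOR_RGB2HSV); z=cloud("scene",f["d"])[...,2]
roi=np.zeros((480,640),np.uint8); roi[250:400,160:300]=1
b=roi*((hsv[...,1]>75)|(z>.03)).astype(np.uint8); b=cv2.morphologyEx(b,cv2.MORPH_CLOSE,np.ones((5,5)))
c=max(cv2.findContours(b,0,2)[0],key=cv2.contourArea)
print("board",cv2.minAreaRect((ray("scene",cv2.convexHull(c)[:,0],.024)[:,:2]*1000).astype(np.float32)))
m=roi*((hsv[...,2]<95)&(hsv[...,1]>110)).astype(np.uint8)
cs,h=cv2.findContours(m,cv2.RETR_CCOMP,2)
rel0=np.array([599.2,-171.6])
for c,k in zip(cs,h[0]):
    if cv2.contourArea(c)<100: continue
    w=ray("scene",c[:,0],.024)[:,:2]*1000-rel0; show(("hole" if k[3]>=0 else "outer"),np.c_[w@ax,w@ay])
f=np.load("scene1.npz"); im=f["im"]; P=cloud("scene",f["d"]); z=P[...,2]; g=im.min(-1).astype(int); sat=cv2.cvtColor(im,cv2.COLOR_RGB2HSV)[...,1]
roi=np.zeros((480,640),np.uint8); roi[290:348,200:280]=1
s=roi*((z>.075)&(z<.118)&(g>75)).astype(np.uint8)
M,t,_=tool(); zt=t[2]+.015
n=(z>0)&(s>0); print("px",n.sum(),"top z",np.percentile(z[n],[5,50,95]),zt)
up=s*((z>.109)).astype(np.uint8)
for k,q,h0 in(("all",s,zt),("top",up,zt)):
    c=max(cv2.findContours(q,0,2)[0],key=cv2.contourArea)
    w=ray("scene",c[:,0],h0)[:,:2]*1000-rel0; show(k,np.c_[w@ax,w@ay]); print(cv2.boundingRect(c))
E
```

```text
board ((554.3329467773438, -183.43927001953125), (248.41769409179688, 108.50418090820312), 12.084030151367188)
outer [-64.4, -43.4, 42.3, 43.0] [[41.599998474121094, -14.199999809265137], [42.29999923706055, -3.299999952316284], [34.20000076293945, -8.399999618530273], [32.79999923706055, -3.9000000953674316], [42.0, 6.199999809265137], [37.20000076293945, 38.099998474121094], [9.5, 32.0], [10.600000381469727, 36.900001525878906], [1.899999976158142, 39.5], [8.800000190734863, 34.20000076293945], [-3.0, 38.400001525878906], [-8.100000381469727, 33.79999923706055], [-36.29999923706055, 43.0], [-42.79999923706055, 30.600000381469727], [-48.0, 31.600000381469727], [-49.29999923706055, 18.100000381469727], [-58.599998474121094, 16.0], [-58.79999923706055, 21.5], [-58.400001525878906, 10.600000381469727], [-64.4000015258789, 10.399999618530273], [-51.70000076293945, 8.699999809265137], [-54.70000076293945, 1.2999999523162842], [-49.70000076293945, -3.299999952316284], [-54.400001525878906, -4.199999809265137], [-46.20000076293945, -7.0], [-55.099998474121094, -11.100000381469727], [-59.09
[... 1039 characters left out ...]
00076293945, 6.599999904632568], [31.100000381469727, -3.0999999046325684]]
px 1154 top z [0.08872684 0.11059049 0.11273772] 0.11165070515623401
all [-50.4, -21.5, 29.9, 23.9] [[29.899999618530273, -21.299999237060547], [28.799999237060547, 5.0], [11.300000190734863, 18.899999618530273], [-30.600000381469727, 23.899999618530273], [-50.400001525878906, 3.299999952316284], [-14.199999809265137, -21.5]]
(221, 295, 34, 49)
top [-36.7, -21.5, 29.9, 22.1] [[29.899999618530273, -21.299999237060547], [28.799999237060547, 5.0], [11.300000190734863, 18.899999618530273], [-14.399999618530273, 22.100000381469727], [-36.70000076293945, 0.8999999761581421], [-14.199999809265137, -21.5]]
(221, 295, 33, 41)
```

```bash
cat > b.py <<'E'
from h import *
def run(n,file,roi):
    f=np.load(file); P=cloud(n,f["d"])*1000; z=P[...,2]; y0,y1,x0,x1=roi
    k=np.zeros(z.shape,bool); k[y0:y1,x0:x1]=1
    hsv=cv2.cvtColor(f["im"],cv2.COLOR_RGB2HSV)
    zt=np.median(z[k&(abs(z-24)<4)]); 
    u=k&(z>zt-2.5)&(z<zt+4)
    u=cv2.morphologyEx(u.astype(np.uint8),cv2.MORPH_OPEN,np.ones((3,3)))
    c=max(cv2.findContours(u,0,2)[0],key=cv2.contourArea)
    w=(ray(n,c[:,0],.024)[:,:2]*1000).astype(np.float32)
    (cx,cy),sz,an=cv2.minAreaRect(w); print(n,"top z",zt,"rect",cx,cy,sz,an)
    a=np.radians(190.2); ax=np.array([np.cos(a),np.sin(a)]); ay=np.array([-ax[1],ax[0]])
    o=np.array([599.2,-171.6]); L=w-o; X,Y=L@ax,L@ay
    for nm,sel,A,B in(("y+",(Y>20)&(X>-50)&(X<170),X,Y),("y-",(Y<-20)&(X>-50)&(X<170),X,Y),("x-",(X<-50)&(abs(Y)<40),Y,X),("x+",(X>170)&(abs(Y)<40),Y,X)):
        if sel.sum()<5: print(nm,"none"); continue
        A,B=A[sel],B[sel]; q=np.polyfit(A,B,1)
        for _ in range(4):
            g=abs(B-np.polyval(q,A)); g=g<=max(1.5,np.median(g)*2); q=np.polyfit(A[g],B[g],1)
        print(nm,"at0 %.1f at60 %.1f slope %.2f deg n%d"%(q[1],np.polyval(q,60),np.degrees(q[0]),g.sum()))
    # pocket: floor region seen below the rim
    p=k&(z<zt-4)&(z>6); Q=ray(n,np.argwhere(p)[:,::-1],.024)[:,:2]*1000-o; X,Y=Q@ax,Q@ay
    p2=np.zeros_like(u); ii=np.argwhere(p)[(abs(X)<45)&(abs(Y)<32)]; p2[ii[:,0],ii[:,1]]=1
    c=max(cv2.findContours(p2,0,2)[0],key=cv2.contourArea); W=ray(n,c[:,0],.024)[:,:2]*1000-o
    w=np.c_[W@ax,W@ay]; print("pocket area",p2.sum(),w.min(0),w.max(0),cv2.approxPolyDP(w.astype(np.float32).reshape(-1,1,2),4,True)[:,0].round(1).tolist())
run("top","top0.npz",(152,295,380,472)); run("scene","scene0.npz",(250,405,160,300))
E
python3 b.py
```

```text
top top z 23.48250259235285 rect 639.9798583984375 -157.9668731689453 (18.24251365661621, 37.25450134277344) 30.58245849609375
y+ none
y- at0 -18.7 at60 -14.4 slope 4.05 deg n6
x- at0 -54.1 at60 -55.2 slope -1.08 deg n5
x+ none
pocket area 738 [-40.74838034 -24.60398307] [33.25397554 23.58706241] [[-40.70000076293945, -2.5], [-19.299999237060547, -23.299999237060547], [33.20000076293945, -22.299999237060547], [33.29999923706055, 22.0], [-21.700000762939453, 19.799999237060547]]
scene top z 24.034506117136424 rect 609.9801025390625 -170.26419067382812 (104.96006774902344, 84.44391632080078) 11.507827758789062
y+ at0 37.8 at60 39.3 slope 1.46 deg n24
y- at0 -35.1 at60 -35.3 slope -0.19 deg n29
x- at0 -57.4 at60 -57.6 slope -0.12 deg n18
x+ none
pocket area 1055 [-43.23511831 -22.36060123] [31.14077623 24.51625653] [[30.0, -21.299999237060547], [25.399999618530273, 24.0], [-21.700000762939453, 23.0], [-43.20000076293945, 0.4000000059604645], [-19.100000381469727, -22.399999618530273]]
```

The depth edges put the pocket about 5.6 mm further towards its point than the outline estimate did. I correct for that, go lower and look again.

Call:
carry_out(steps=[[[0,0,0],[-0.2,0,0.5],200],[[0,0,0],[-0.4,0,1.2],200],[[0,0,0],[-0.56,0,2],200],[[0,0,0],[-0.56,0,3],200],[[0,0,0],[-0.56,0,3.8],200],[[0,0,0],[-0.56,0,4.2],200],[[0,0,0],[-0.56,0,4.2],200],[[0,0,0],[-0.56,0,4.2],200]])

```text
clock: 7.25
tcp_pos: [0.6007, -0.1719, 0.0576]
orientation: [0.0, -0.089, 0.996, -0.0]
wrist_force: [-0.3, 0.4, -1.5]
finger_gap: 0.0428
grip_force: 41.4
```

```bash
cat > edges.py <<'E'
from h import *
a=np.radians(190.2); ax=np.array([np.cos(a),np.sin(a)]); ay=np.array([-ax[1],ax[0]]); o=np.array([599.2,-171.6])
def fit(mask,z,nm):
    mask=mask.astype(np.uint8); n,l,st,_=cv2.connectedComponentsWithStats(mask); mask=(l==1+st[1:,4].argmax()).astype(np.uint8)
    pts=[]
    for q in(mask,cv2.dilate(mask,np.ones((3,3)))):
        c=max(cv2.findContours(q,0,1)[0],key=cv2.contourArea); pts.append(ray("scene",c[:,0],z)[:,:2]*1000-o)
    w=np.vstack(pts); X,Y=w@ax,w@ay
    c0=np.array([np.median(Y[(X>-10)&(X<15)&(Y>0)]),np.median(Y[(X>-10)&(X<15)&(Y<0)])])
    yc=c0.mean(); out=[]
    for s in(1,-1):
        k=(s*(Y-yc)>4)&(s*(Y-yc)<18)&(X<0); d=X[k]-s*(Y[k]-yc); q=np.polyfit(Y[k],X[k],1); out+= [np.median(d),np.degrees(np.arctan(q[0]))]
    sl=[np.degrees(np.arctan(np.polyfit(X[k],Y[k],1)[0])) for k in((X>-10)&(X<22)&(Y>yc+15),(X>-10)&(X<22)&(Y<yc-15)) if k.sum()>3]
    print(nm,"sides",c0.round(1),"yc %.1f"%yc,"apex x from slants & angles",np.round(out,1),"side slopes",np.round(sl,1))
E
python3 - <<'E'
from edges import *
f=np.load("scene0.npz"); P=cloud("scene",f["d"]); z=P[...,2]
L=P[...,:2]*1000-o; X,Y=L@ax,L@ay; near=(abs(X+5)<50)&(abs(Y)<30)
fit(near&(z<.018)&(z>.006),.024,"pocket (apex -38.1)")
im,d=env.read_camera("scene"); np.savez("scene2.npz",im=im,d=d); M,t,s=tool(); print(t,M[:,0])
P=cloud("scene",d); z=P[...,2]; zt=t[2]+.015; g=im.min(-1)
L=P[...,:2]*1000-o; X,Y=L@ax,L@ay
k=(abs(X+5)<45)&(abs(Y)<28)&(abs(z-zt)<.0025)&(g>60); print(np.median(z[k]),zt)
fit(k,zt,"stone (apex -36)")
cv2.imwrite("pics/s2.png",cv2.resize(im[270:380,190:310],None,fx=5,fy=5,interpolation=2)[...,::-1])
E
```

```text
pocket (apex -38.1) sides [ 24.5 -22.5] yc 1.0 apex x from slants & angles [-43.5  43.5 -45.8 -45.8] side slopes [1.9 1.9]
[ 0.6007818  -0.1718889   0.05769546] [-9.84123089e-01 -1.77486195e-01 -6.29339921e-04]
0.07248532082795511 0.07269546419343298
stone (apex -36) sides [ 19.7 -21.3] yc -0.8 apex x from slants & angles [-47.7  48.4 -43.1 -45.2] side slopes [-15.8   2.7]
```

View pics/s2.png

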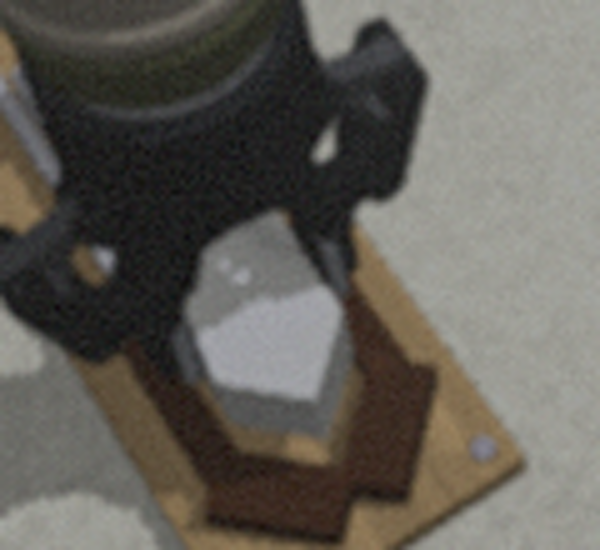

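```bash
python3 - <<'E'
from edges import *
f=np.load("scene2.npz"); im=f["im"]; t=tool()[1]; zt=t[2]+.015
g=cv2.resize(cv2.GaussianBlur(im.mean(-1).astype(np.float32),(0,0),.8)[270:380,190:310],None,fx=5,fy=5,interpolation=cv2.INTER_CUBIC)
print([int(g[y,x]) for x,y in((280,350),(320,330),(300,410),(345,360),(250,400),(240,270))])
def loc(p,z): 
    w=ray("scene",(np.array(p)+.5)/5-.5+[190,270],z)[:,:2]*1000-o; return np.c_[w@ax,w@ay]
m=(g>135).astype(np.uint8); m[:250]=0; m[430:]=0; m[:,:170]=0; m[:,375:]=0
c=max(cv2.findContours(m,0,1)[0],key=cv2.contourArea)[:,0]; W=loc(c,zt); ap=cv2.approxPolyDP(W.astype(np.float32).reshape(-1,1,2),2.5,True)[:,0]; print(len(c),cv2.boundingRect(c),ap.round(1).tolist())
X,Y=W[:,0],W[:,1]; y0=Y[X.argmin()]
for s in(1,-1):
    k=(s*(Y-y0)>3)&(s*(Y-y0)<16)&(X<X.min()+20); q=np.polyfit(Y[k],X[k],1); print("slant",s,q.round(2),np.degrees(np.arctan(q[0])).round(1))
print("bottom apex",loc([[318,440]],t[2]-.015),"pocket apex",loc([[330,466]],.024))
E
```

```text
[159, 160, 83, 86, 85, 136]
375 (201, 287, 137, 110) [[-13.399999618530273, -20.0], [-2.700000047683716, -1.899999976158142], [-2.0999999046325684, 17.700000762939453], [-18.600000381469727, 22.100000381469727], [-40.79999923706055, 1.100000023841858], [-25.0, -16.399999618530273]]
slant 1 [  1.   -42.63] 44.9
slant -1 [ -1.02 -41.25] -45.5
bottom apex [[-40.52558553   2.94311122]] pocket apex [[-41.68686505   2.0324178 ]]
```

Stone and pocket now agree in y. What remains is about -0.5 mm along x and about 1.1° of yaw. Descending into the pocket gently.

Call:
carry_out(steps=[[[0,0,-1.1],[-0.05,0,0.3],200],[[0,0,-1.1],[-0.05,0,0.7],200],[[0,0,-1.1],[-0.05,0,1.1],200],[[0,0,-1.1],[-0.05,0,1.5],200],[[0,0,-1.1],[-0.05,0,1.8],200],[[0,0,-1.1],[-0.05,0,2.0],200],[[0,0,-1.1],[-0.05,0,2.2],200],[[0,0,-1.1],[-0.05,0,2.2],200]])

```text
clock: 8.3
tcp_pos: [0.6009, -0.1716, 0.0351]
orientation: [-0.0, -0.099, 0.995, 0.0]
wrist_force: [0.6, 0.8, -1.5]
finger_gap: 0.0433
grip_force: 41.4
```

Call:
carry_out(steps=[[[0,0,0],[0,0,0.1],200],[[0,0,0],[0,0,0.2],200],[[0,0,0],[0,0,0.3],200],[[0,0,0],[0,0,0.4],200],[[0,0,0],[0,0,0.5],200],[[0,0,0],[0,0,0.6],200],[[0,0,0],[0,0,0.7],200],[[0,0,0],[0,0,0.7],200]])

```text
clock: 9.3
tcp_pos: [0.6009, -0.1716, 0.0282]
orientation: [-0.0, -0.099, 0.995, 0.0]
wrist_force: [-0.2, -0.3, -1.3]
finger_gap: 0.0429
grip_force: 41.4
```

Call:
carry_out(steps=[[[0,0,0],[0,0,0.03],200],[[0,0,0],[0,0,0.06],200],[[0,0,0],[0,0,0.09],200],[[0,0,0],[0,0,0.12],200],[[0,0,0],[0,0,0.15],200],[[0,0,0],[0,0,0.15],200],[[0,0,0],[0,0,0.15],200],[[0,0,0],[0,0,0.15],200]])

```text
clock: 10.3
tcp_pos: [0.601, -0.1716, 0.0271]
orientation: [0.0, -0.099, 0.995, -0.0]
wrist_force: [-1.6, 0.5, 3.7]
finger_gap: 0.0432
grip_force: 42.1
```

Call:
carry_out(steps=[[[0,0,0],[0,0,0],110],[[0,0,0],[0,0,0],80],[[0,0,0],[0,0,0],50],[[0,0,0],[0,0,0],50],[[0,0,0],[0,0,-1],50],[[0,0,0],[0,0,-4],50],[[0,0,0],[0,0,-8],50],[[0,0,0],[0,0,-11],50]])

```text
clock: 11.3
tcp_pos: [0.6016, -0.1718, 0.1394]
orientation: [0.001, -0.099, 0.995, -0.001]
wrist_force: [1.1, -0.2, -0.8]
finger_gap: 0.0686
grip_force: 0.0
```

```bash
python3 - <<'E'
from edges import *
im,d=env.read_camera("scene"); np.savez("scene3.npz",im=im,d=d); M,t,s=tool(); print(t,s["finger_gap"])
P=cloud("scene",d); z=P[...,2]
L=P[...,:2]*1000-o; X,Y=L@ax,L@ay
k=(abs(X+5)<50)&(abs(Y)<30)&(z>.037)&(z<.047)
fit(k,.042,"stone"); 
for x0 in(-30,-15,0,15): 
    q=k&(abs(X+6-x0)<5); print(x0,q.sum(),[np.median(z[q&(Y>y)&(Y<y+12)]).round(4) if (q&(Y>y)&(Y<y+12)).any() else None for y in(-20,-5,10)])
f0=(z>.06)&(z<.09)&(X>60)&(X<150)&(abs(Y)<30); print("fin px",f0.sum(),X[f0].mean() if f0.any() else 0)
cv2.imwrite("pics/s3.png",cv2.resize(im[240:400,160:310],None,fx=4,fy=3.7,interpolation=2)[...,::-1])
E
```

```text
[ 0.60343762 -0.17261999  0.14370878] 0.06877863953182638
stone sides [ 23.6 -21.5] yc 1.0 apex x from slants & angles [-46.2  46.4 -47.7 -45. ] side slopes [1.9 1.9]
-30 78 [np.float64(0.0404), np.float64(0.0415), np.float64(0.0411)]
-15 153 [np.float64(0.0422), np.float64(0.0425), np.float64(0.0419)]
0 159 [np.float64(0.0421), np.float64(0.0422), np.float64(0.0422)]
15 152 [np.float64(0.0421), np.float64(0.0421), np.float64(0.0418)]
fin px 0 0
```

View pics/s3.png

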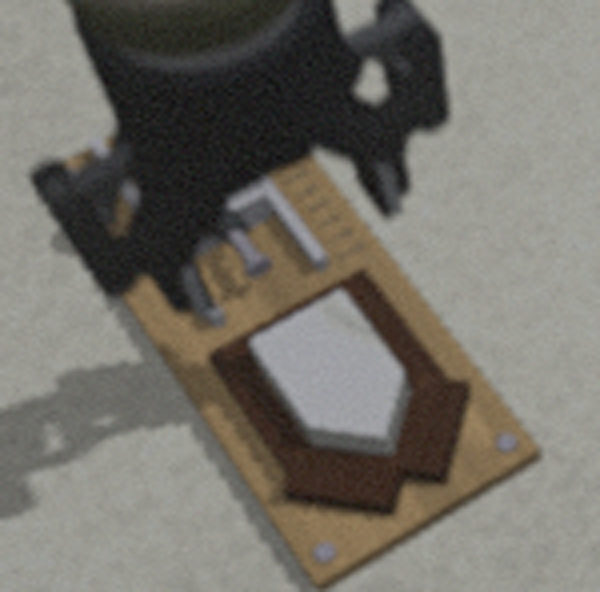

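The stone sits flat (top at 42 mm everywhere) and square inside the dark frame around (335,375). The carriage and its tip are visible at (255,240). Next I go above the fin with the fingers closing along the slide.

```bash
python3 - <<'E'
from h import *
print(tool()[1],rel([.4777,-.196,.13],101.5))
E
```

```text
[ 0.60343762 -0.17261999  0.14370878] (array([ 0.09,  0.52, 89.83]), array([12.8 ,  0.18,  1.28]))
```

Call:
carry_out(steps=[[[0,0,10],[1.5,0,0],50],[[0,0,20],[3.5,0,0],50],[[0,0,30],[5.5,0,0],50],[[0,0,40],[7.5,0,0],50],[[0,0,50],[9.5,0.1,0],50],[[0,0,60],[11.5,0.1,0.5],50],[[0,0,70],[12.8,0.2,1],50],[[0,0,80],[12.8,0.2,1.3],50]])

```text
clock: 12.35
tcp_pos: [0.4741, -0.1948, 0.1241]
orientation: [0.0, 0.567, 0.824, -0.0]
wrist_force: [-0.1, -0.2, -0.2]
finger_gap: 0.069
grip_force: 0.0
```

```bash
python3 - <<'E'
from h import *
print(tool()[1],rel([.4777,-.196,.056],101.5))
im,d=env.read_camera("scene"); np.savez("scene4.npz",im=im,d=d)
cv2.imwrite("pics/s4.png",cv2.resize(im[190:390,130:330],None,fx=3,fy=3,interpolation=2)[...,::-1])
f=np.load("scene0.npz"); P=cloud("scene",f["d"]); z=P[...,2]
k=(z>.078)&(z<.088); k[:255]=0;k[330:]=0;k[:,:180]=0;k[:,235:]=0
print("fin top scene",k.sum(),P[k].mean(0), P[k].min(0),P[k].max(0))
E
```

```text
[ 0.47409205 -0.19482802  0.12409529] (array([-0.01,  0.01,  9.45]), array([-0.24,  0.3 ,  6.81]))
fin top scene 137 [ 0.48187626 -0.19671175  0.0817001 ] [ 0.47233937 -0.21151727  0.07807027] [ 0.49095887 -0.18155724  0.08492493]
```

View pics/s4.png

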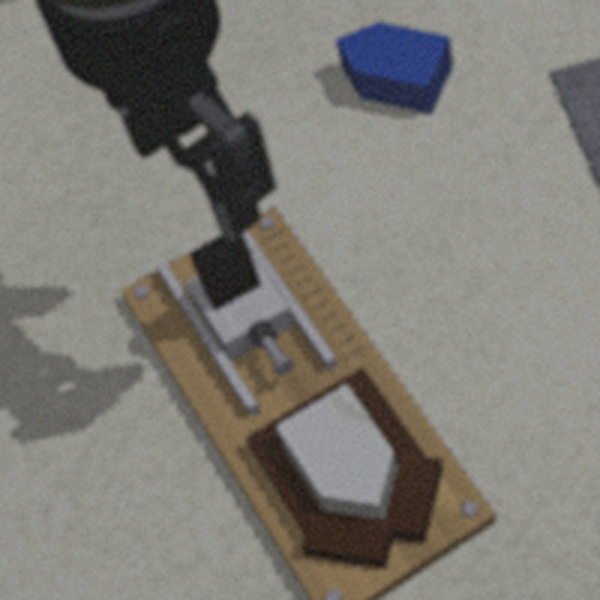

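Call:
carry_out(steps=[[[0,0,5],[-0.2,0.3,0],50],[[0,0,9.4],[-0.4,0.6,0],50],[[0,0,9.4],[-0.4,0.6,0.5],50],[[0,0,9.4],[-0.4,0.6,2],50],[[0,0,9.4],[-0.4,0.6,4],50],[[0,0,9.4],[-0.4,0.6,5.5],50],[[0,0,9.4],[-0.4,0.6,6.6],50],[[0,0,9.4],[-0.4,0.6,6.8],50]], force=30)

```text
clock: 13.4
tcp_pos: [0.4815, -0.196, 0.0548]
orientation: [-0.001, 0.63, 0.777, -0.0]
wrist_force: [0.2, -0.2, 0.2]
finger_gap: 0.0685
grip_force: 0.0
```

Call:
carry_out(steps=[[[0,0,0],[0,0,0],100],[[0,0,0],[0,0,0],140],[[0,0,0],[0,0,0],170],[[0,0,0],[0,0,0],200],[[0,0,0],[0,0,0],220],[[0,0,0],[0,0,0],240],[[0,0,0],[0,0,0],250],[[0,0,0],[0,0,0],250]], force=30)

```text
clock: 14.4
tcp_pos: [0.4814, -0.1967, 0.0562]
orientation: [-0.0, 0.63, 0.777, -0.001]
wrist_force: [-4.2, -1.5, 5.6]
finger_gap: 0.0136
grip_force: 30.8
```

Call:
carry_out(steps=[[[0,0,0],[0,0.3,0],250],[[0,0,0],[0,0.8,0],250],[[0,0,0],[0,1.3,0],250],[[0,0,0],[0,1.8,0],250],[[0,0,0],[0,2.2,0],250],[[0,0,0],[0,2.5,0],250],[[0,0,0],[0,2.7,0],250],[[0,0,0],[0,2.7,0],250]])

```text
clock: 15.4
tcp_pos: [0.5079, -0.1911, 0.0561]
orientation: [-0.0, 0.63, 0.777, -0.001]
wrist_force: [-5.8, -1.9, 5.7]
finger_gap: 0.0136
grip_force: 30.7
```

```bash
python3 - <<'E'
from h import *
M,t,s=tool(); print(t,s["wrist_force"]); print(((np.array([.6051,-.1708])-t[:2])@[.98,.199])*1000-80)
im,d=env.read_camera("scene"); np.savez("scene5.npz",im=im,d=d)
cv2.imwrite("pics/s5.png",cv2.resize(im[270:350,185:265],None,fx=7,fy=7,interpolation=2)[...,::-1])
E
```

```text
[ 0.50786186 -0.19110763  0.05613598] [-5.82496806 -1.88899003  5.71583875]
19.3345980061563
```

View pics/s5.png

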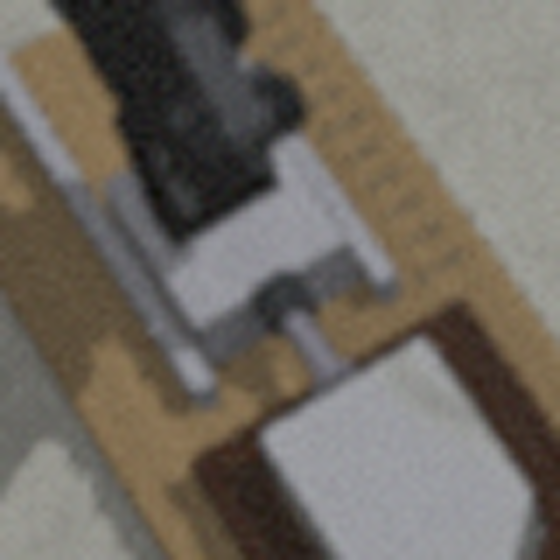

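Carriage is estimated at 19.3 mm, with the tip disc just short of the stone's flat end at (340,370). Contact should come near 15.5 mm, so I advance about 9 mm in two stages and watch the force.

Call:
carry_out(steps=[[[0,0,0],[0,0.06,0],250],[[0,0,0],[0,0.12,0],250],[[0,0,0],[0,0.18,0],250],[[0,0,0],[0,0.24,0],250],[[0,0,0],[0,0.3,0],250],[[0,0,0],[0,0.36,0],250],[[0,0,0],[0,0.4,0],250],[[0,0,0],[0,0.4,0],250]])

```text
clock: 16.45
tcp_pos: [0.5115, -0.1904, 0.0562]
orientation: [-0.0, 0.63, 0.777, -0.001]
wrist_force: [-5.9, -2.0, 5.3]
finger_gap: 0.0137
grip_force: 30.8
```

Call:
carry_out(steps=[[[0,0,0],[0,0.08,0],250],[[0,0,0],[0,0.16,0],250],[[0,0,0],[0,0.24,0],250],[[0,0,0],[0,0.32,0],250],[[0,0,0],[0,0.4,0],250],[[0,0,0],[0,0.46,0],250],[[0,0,0],[0,0.5,0],250],[[0,0,0],[0,0.5,0],250]])

```text
clock: 17.45
tcp_pos: [0.516, -0.1894, 0.0561]
orientation: [-0.001, 0.63, 0.776, -0.001]
wrist_force: [-5.8, -2.8, 6.7]
finger_gap: 0.0135
grip_force: 30.9
```

```bash
python3 - <<'E'
from h import *
M,t,s=tool(); f=s["wrist_force"]; print(t,f,f[:2]@[.98,.199]); print(((np.array([.6051,-.1708])-t[:2])@[.98,.199])*1000-80)
im,d=env.read_camera("scene"); np.savez("scene6.npz",im=im,d=d)
cv2.imwrite("pics/s6.png",cv2.resize(im[270:350,185:265],None,fx=7,fy=7,interpolation=2)[...,::-1])
E
```

```text
[ 0.51601558 -0.18943193  0.05614684] [-5.75834586 -2.84172076  6.71498183] -6.208681370738916
11.01048403238427
```

View pics/s6.png

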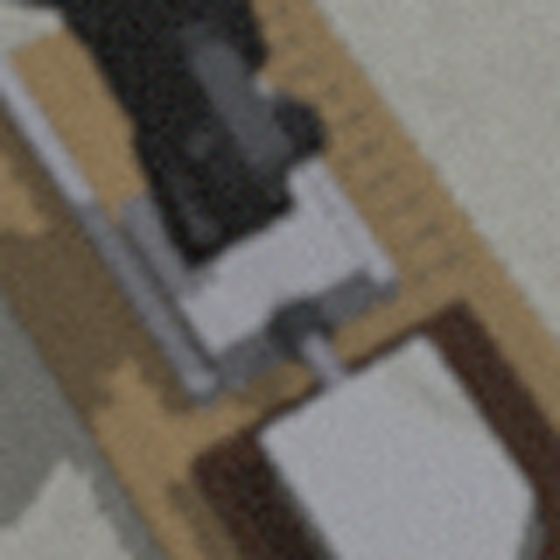

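```bash
python3 - <<'E'
from h import *
t=tool()[1][:2]
f=np.load("scene6.npz"); im=f["im"]
g=cv2.resize(cv2.GaussianBlur(im.mean(-1).astype(np.float32),(0,0),.6)[270:350,185:265],None,fx=7,fy=7,interpolation=cv2.INTER_CUBIC)
m=(g>125).astype(np.uint8); n,l=cv2.connectedComponents(m); 
c=max(cv2.findContours((l==l[480,400]).astype(np.uint8),0,1)[0],key=cv2.contourArea)[:,0]
# points on the flat edge, away from tip and corners
k=((c[:,0]>280)&(c[:,0]<312)|(c[:,0]>362)&(c[:,0]<410))&(c[:,1]<445)&(c[:,1]>335)&(abs(c[:,1]-(435-(c[:,0]-265)*.61))<15)
w=ray("scene",(c[k]+.5)/7-.5+[185,270],.042)[:,:2]
vx,vy,x0,y0=cv2.fitLine((w*1000).astype(np.float32),2,0,.1,.1).ravel()
nrm=np.array([vy,-vx]); nrm*=np.sign(nrm[0])
print(k.sum(),"edge normal deg",np.degrees(np.arctan2(nrm[1],nrm[0])),"fin centre to flat end mm",(np.array([x0,y0])-t*1000)@nrm)
E
```

```text
78 edge normal deg 11.2426405 fin centre to flat end mm 57.086038760920346
```

The two estimates of tip compression are about 3 mm and 5 mm. Another 2 mm puts it safely mid-range, then I release.

Call:
carry_out(steps=[[[0,0,0],[0,0.05,0],250],[[0,0,0],[0,0.1,0],250],[[0,0,0],[0,0.15,0],250],[[0,0,0],[0,0.2,0],250],[[0,0,0],[0,0.23,0],250],[[0,0,0],[0,0.23,0],250],[[0,0,0],[0,0.23,0],250],[[0,0,0],[0,0.23,0],250]])

```text
clock: 18.5
tcp_pos: [0.5181, -0.189, 0.0561]
orientation: [-0.001, 0.63, 0.776, -0.001]
wrist_force: [-6.7, -2.3, 7.2]
finger_gap: 0.013
grip_force: 31.0
```

Call:
carry_out(steps=[[[0,0,0],[0,0,0],235],[[0,0,0],[0,0,0],205],[[0,0,0],[0,0,0],170],[[0,0,0],[0,0,0],140],[[0,0,0],[0,0,0],140],[[0,0,0],[0,0,0],140],[[0,0,0],[0,0,-1],140],[[0,0,0],[0,0,-3],140]])

```text
clock: 19.5
tcp_pos: [0.519, -0.1881, 0.0859]
orientation: [-0.001, 0.63, 0.777, -0.0]
wrist_force: [-0.4, -0.5, -0.9]
finger_gap: 0.0384
grip_force: 0.0
```

Call:
carry_out(steps=[[[0,0,0],[0,0,-3],140],[[0,0,0],[0,0,-6],140],[[0,0,0],[0,0,-10],140],[[0,0,0],[0,-4,-12],140],[[0,0,0],[3,-5,-12],140],[[0,0,0],[8,-5,-12],140],[[0,0,0],[12,-5,-12],140],[[0,0,0],[12,-5,-12],140]])

```text
clock: 20.5
tcp_pos: [0.4451, -0.0793, 0.2068]
orientation: [0.0, 0.628, 0.778, 0.0]
wrist_force: [0.4, -0.5, 0.2]
finger_gap: 0.0385
grip_force: 0.0
```

```bash
python3 - <<'E'
from h import *
M,t,s=tool(); print(t,s["wrist_force"],s["clock"])
im,d=env.read_camera("scene"); np.savez("scene7.npz",im=im,d=d)
P=cloud("scene",d); z=P[...,2]
k=(z>.078)&(z<.088); k[:255]=0;k[335:]=0;k[:,:180]=0;k[:,250:]=0
q=P[k]; print("fin top",k.sum(),q.mean(0),q.min(0),q.max(0)); print("fin travel mm",(q.mean(0)[:2]-[.48188,-.19671])@[.98,.199]*1000)
cv2.imwrite("pics/s7.png",cv2.resize(im[260:360,180:280],None,fx=6,fy=6,interpolation=2)[...,::-1])
E
```

```text
[ 0.44506639 -0.07927063  0.20676164] [ 0.37625851 -0.52630329  0.22837638] 20.5
fin top 150 [ 0.52040811 -0.18889771  0.08163315] [ 0.51026139 -0.20412681  0.07804767] [ 0.52874683 -0.17385081  0.08600359]
fin travel mm 39.312191454892584
```

View pics/s7.png

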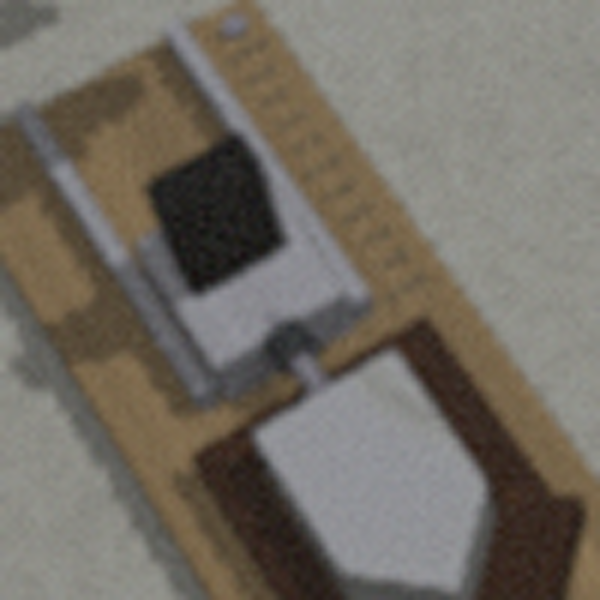

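The picture shows the arm clear and the stone seated at (380,470). The tip at (310,370) is pressed to its flat end, with the collar close behind at (290,340). Compression is about 5–7 mm of the 12 mm available, so I hand in.

```bash
python3 -c "
from workcell import env; print(env.hand_in())"
```

```text
the job is handed in; nothing more can be done
None
```

The job is handed in at about 21 s. The large house stone lies flat and square in the pocket, and the caliper tip is left pressed against its flat end, an estimated 5–7 mm in. I inferred that from the carriage position, because the stone hides the contact from the camera; nothing else on the mat was touched.

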